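Set the charcoal blocks out to dry in a row

TASK

Set the three charcoal polishing blocks out to dry in one neat row: take the one out of the white washing trough and line it up with the two that lie loose, all flat on the bench, square to the pale wooden stop rail with one short end touching its robot-side face. Space them evenly, leaving a gap as wide as a block's short side between neighbours, keep the row within the length of the rail, and leave everything else on the bench where it is.

Things in the scene. Friction and masses are not known exactly. Their poses are not given: they have to be found in the camera images.
- stop_rail: Fixed straight stop rail of pale wood standing on the bench, 360 mm long (its y), 24 mm thick, 46 mm high, lying across in front of the robot. Origin: on the bench, at the middle of the foot of the face that looks towards the robot; x points from that face through the rail, away from the robot, so a block standing square against it has its origin at x = -33 mm in this frame.
- trough: Fixed white glazed washing trough, open at the top: 180 mm long (its x) x 66 mm wide x 48 mm high outside, walls and floor 6 mm thick (inside 168 x 54 mm). Origin: centre of its underside. It stands on the left or on the right of the bench.
- block_a: Charcoal polishing block, dark grey, 66 mm long (its x) x 44 mm wide (its y) x 36 mm high, about 0.1 kg, alike both ways round. Origin: centre of its underside. Lies loose on the bench between robot and rail, askew.
- block_b: Charcoal polishing block, dark grey, 66 mm long (its x) x 44 mm wide (its y) x 36 mm high, about 0.1 kg, alike both ways round. Origin: centre of its underside. Lies loose on the bench between robot and rail, askew.
- block_c: Charcoal polishing block, dark grey, 66 mm long (its x) x 44 mm wide (its y) x 36 mm high, about 0.1 kg, alike both ways round. Origin: centre of its underside. Starts in the trough, lengthwise, on its floor: about 5 mm from the side walls and below the rim, over 30 mm free beyond each end, so gripped there only by its ends; at the rail only its sides and near end can be reached.
- pearl_disc: Thick mother-of-pearl disc, 68 mm across, 14 mm thick, lying loose beside the loose blocks; the two blocks and the disc share three places side by side, in any order. Origin: centre of its underside. Not to be moved.
- box_lid: Red lacquered jewellery box lid with shell inlay, 130 x 95 mm, 28 mm high, left if the trough is right and the other way round. Origin: centre of its underside. Not to be moved.
- calipers: Brass calipers lying flat, 130 mm long, 15 mm high, far left. Origin: middle of the underside of the bar. Not to be moved.
- horn_stick: Horn burnishing stick lying flat, about 145 mm long, 10 mm thick, far right. Origin: underside of its middle. Not to be moved.
Things that resemble listed ones, but are neither listed nor needed, are in the scene too. What is shaped like the block_b but green or pink is not meant.

How it is judged:
By the outcome, as a careful person would: the job done as asked, in the order asked, and still so for the second after the job is handed in, with the robot touching nothing.
It also fails if it takes over 72 s, if anything falls off the work surface, if the arm or the gripper's body presses on something with over 40 N, if the wrist force passes 120 N, or if a joint passes its speed limit or range.

ROBOT

A 6-joint arm with a two-finger parallel gripper is mounted at the origin on the work surface. World frame = base frame: x ahead of the robot, y to its left, z up, the work surface at z = 0. Lengths are in mm, angles in rad, forces in N, time in s.
With the tool pointing down it reaches from about 275 to 750 mm from the base axis. Payload 10.2 kg.
Tool frame: the origin (TCP) lies midway between the tips of the shut fingers; the grasp point (between the pads) lies 19 mm behind it; z points along the fingers, y is the line along which they close (so a half turn about z gives the same grasp; the last joint's range is limited). The gripper opens to 85 mm and grips with 20 to 120 N. Pads are 22 mm wide; open, the fingers measure 114 mm over their backs; the gripper's body (76 mm by 85 mm) begins 54 mm behind the grasp point. The pads swing forward as they close: fully open they stand 13 mm farther back than shut.
Start: joints at [-1.351, 0.313, 1.498, -0, 1.331, -0.223], TCP at [224.936, -474.379, 231.294] pointing down, gripper open.
Joint ranges: [-2.94, 2.94], [-0.97, 2.17], [0.19, 2.56], [-1.23, 4.37], [0.02, 3.11], [-2.88, 2.88]. Speed limits (rad/s): [2.39, 2.39, 3.01, 3.14, 3.14, 3.14].

INTERFACE

Orientations are given as a unit quaternion [w, x, y, z].
In Python, from rig import ctrl gives the robot as it stands.
- The arm moves only by the tool send_rows, never from a script. Its argument "targets" is a list of rows, each a list of 7 numbers: the closure, from -1 (fully open) to 1 (shut), so that 0 is half open, then the shift along the tool's x, y, z in m, then the turn, a rotation vector about the tool's x, y, z in rad. In form: [[claw, dx, dy, dz, ax, ay, az], ...]. A call has exactly 10 rows; each row shifts and turns the commanded pose from where the row before left it, along the tool's axes as they then stand; what a row does not reach is not made up. A row lasts 1/8 s, in which the tool goes at most 62.5 mm and 10.7 degrees, less where a joint would pass 70% of its speed; a pose out of reach is approached as far as the arm can. A call with a gripper value outside its range is refused whole. The fingers move at their own pace and stop on an object; "squeeze" is the grip in N (left out, the last holds). Time passes only in rows, so rows that do not move let the fingers close, or fill a call up. It gives the time, the measured TCP pose, the force, the opening and the grip force at its end, in the units of the state.
- ctrl.sense(): the state, without advancing time (a new reading comes with each control period).
- ctrl.capture(name): name is "side" or "top" or "wrist"; returns a dict with "img" (400x640x3 uint8, red, green, blue), "camera_matrix" (3x3 intrinsics, pixels), "k1" (the pictures are not rectified: a ray, as slopes to the right and down, at radius r is drawn at 1 + k1 r^2 times it, then the intrinsics apply), "R" (3x3) and "t" (3): a world point X has camera coordinates R X + t. Camera axes: x right, y down, z forward; pixel columns grow to the right and rows downward; lengths in mm; the calibration is good to about 2 mm. A picture is of the moment at which its call begins. There is no depth.
- ctrl.finish_job(): hands the job in; it is judged then, once.
Trained networks look in a picture, given as the dict that the camera call returned (one of the last four; its "shot" number tells which), for a name from the list of things; names that differ only in an ending like _2 or _b are one class to them, and where a whole thing is asked for, a point or a joint stands for the part that bears it (a point fixed in the world has none). Each returns a list of dicts, best first, with "score" (0 to 1); they miss things now and then, are a little off and sometimes report something else, mostly with a low value. They report only what shows in the picture. A call takes as long as a camera call. They do not tell look-alikes from the thing itself.
- ctrl.boxes_of(query, picture): "extent" ([left, top, width, height] in pixels, round what is visible of it).
- ctrl.landmark_of(query, picture): "point" ([column, row] in pixels: a listed point, or the origin of a listed thing).
The state is a dict: "time_s": time; "joints": joint angles; "dq": joint speeds; "tau": joint torques, N m; "eef_pos": TCP position; "ee_rot": TCP orientation; "force": force on the tool from outside, world axes, zero at the start; "wrist_torque": the same for the moment, N m; "grip_width": opening from 0.0 (shut) to 1.0 (fully open); "grip_force": force on a finger pad.
Only numpy, scipy, OpenCV 4.12 (cv2) and the standard library are available. Lean on these libraries where they do the work, as an engineer would, in place of code of your own. Each camera call takes 0.05 s, during which the arm holds its last target. There are 200 camera calls.

## Working session

There is one attempt and no reset: what is moved stays moved. The work goes in short steps, Python scripts to look and compute and a tool call to move; the robot and the scene stay as the last step left them, time stands still between calls to the robot, and variables do not carry over. Pictures are saved under pics/ and viewed, at most 10 in all, crops included, and the job is handed in when it is done.

Besides the shell and the picture viewer there is one more tool, called by a JSON object that holds its "fn" and its "kwargs", one argument or row to a line. send_rows: Moves the arm, as the interface text tells. Its arguments: {"type":"object","properties":{"targets":{"type":"array"},"squeeze":{"type":"number"}},"required":["targets"]}

```bash
mkdir -p pics; ls; cat > h.py <<'E'
import numpy as np, cv2
from rig import ctrl
def px2w(p,uv,z):
    K=np.array(p["camera_matrix"]);k=p["k1"];R=np.array(p["R"]);t=np.array(p["t"])
    d=np.array([(uv[0]-K[0,2])/K[0,0],(uv[1]-K[1,2])/K[1,1]]);s=d.copy()
    for _ in range(20): s=d/(1+k*(s@s))
    r=R.T@np.array([s[0],s[1],1.]);c=-R.T@t
    return c+r*(z-c[2])/r[2]
def w2px(p,X):
    K=np.array(p["camera_matrix"]);c=np.array(p["R"])@np.array(X,float)+np.array(p["t"])
    s=c[:2]/c[2];s=s*(1+p["k1"]*(s@s));return np.array([K[0,0]*s[0]+K[0,2],K[1,1]*s[1]+K[1,2]])
def save(n,img): cv2.imwrite(f"pics/{n}.png",cv2.cvtColor(img,cv2.COLOR_RGB2BGR))
E
python3 - <<'E'
from h import *
import pickle
p=ctrl.capture("top");save("top0",p["img"]);pickle.dump(p,open("top0.pkl","wb"))
for q in ["stop_rail","trough","block_a","pearl_disc","box_lid"]:
    for r in ctrl.boxes_of(q,p)[:6]: 
        e=r["extent"];print(q,round(r["score"],2),np.round(e),np.round(px2w(p,(e[0]+e[2]/2,e[1]+e[3]/2),36 if 'block' in q else 20)))
print(-np.array(p["R"]).T@p["t"], ctrl.sense()["time_s"],ctrl.sense()["ee_rot"])
E
```

```text
pics
stop_rail 0.61 [235. 129. 156.  15.] [722.  59.  20.]
trough 0.62 [453. 213.  51.  88.] [ 444. -333.   20.]
block_a 0.96 [321. 222.  26.  29.] [481.   1.  36.]
block_a 0.96 [389. 277.  20.  27.] [ 362. -148.   36.]
block_a 0.95 [379. 225.  27.  33.] [ 471. -134.   36.]
block_a 0.81 [414. 181.  29.  34.] [ 575. -215.   36.]
block_a 0.71 [467. 243.  26.  36.] [ 434. -330.   36.]
block_a 0.68 [312. 273.  32.  32.] [362.  11.  36.]
pearl_disc 0.58 [259. 222.  30.  33.] [472. 142.  20.]
box_lid 0.62 [163. 236.  46.  57.] [407. 344.  20.]
[ 399.72884208   -5.54420166 1075.58398894] 0.3 [-2.28579241e-04  9.75591627e-01  2.19592634e-01 -1.34386048e-06]
```

View pics/top0.png

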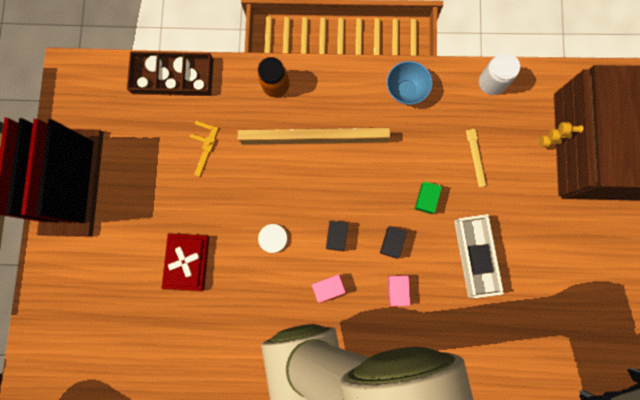

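The top view shows the charcoal blocks at about (338,236) and (393,241), with a third in the trough at (481,259). The green block at (428,197) and the pink ones at (329,288) and (399,290) are look-alikes. The rail runs (238–390,135), the disc sits at (273,238), the lid at (186,262), the calipers at (205,150) and the stick at (476,158). Next I fit cuboid silhouettes and check an enlarged crop.

```bash
cat >> h.py <<'E'
from scipy.optimize import minimize
def corners(x,y,a,L,W,z0,z1):
    c,s=np.cos(a),np.sin(a)
    return [(x+c*u*L/2-s*v*W/2,y+s*u*L/2+c*v*W/2,z) for u in(-1,1) for v in(-1,1) for z in(z0,z1)]
def fit(p,mask,g,L,W,z0,z1,S=6):
    "cuboid pose whose silhouette best covers the mask (convex-hulled blob nearest to the guess)"
    u0=w2px(p,(g[0],g[1],z1));n,lab,st,ce=cv2.connectedComponentsWithStats(mask.astype(np.uint8))
    i=min((i for i in range(1,n) if st[i,4]>60),key=lambda i:np.hypot(*(ce[i]-u0)))
    cn=cv2.findContours((lab==i).astype(np.uint8),0,2)[0];h=cv2.convexHull(np.vstack(cn))
    o=ce[i]-np.array([70,70]) if max(st[i,2:4])<130 else ce[i]-np.array([150,150]);sz=2*int(round((ce[i]-o)[0]))
    M=cv2.resize((lab==i).astype(np.uint8)[:, :],None,fx=S,fy=S,interpolation=cv2.INTER_LINEAR)
    m0=np.zeros_like(mask,np.uint8);cv2.fillPoly(m0,[h],1)
    M=cv2.resize(m0.astype(np.float32),None,fx=S,fy=S,interpolation=cv2.INTER_LINEAR)>.5
    y0,y1,x0,x1=[int(max(0,v*S)) for v in(o[1],o[1]+sz,o[0],o[0]+sz)];M=M[y0:y1,x0:x1]
    def cost(q):
        P=np.array([w2px(p,c) for c in corners(*q[:2],q[2]/50,L,W,z0,z1)])
        P=((P+.5)*S-.5-np.array([x0,y0]));H=cv2.convexHull(P.astype(np.float32))
        A=np.zeros(M.shape,np.uint8);cv2.fillPoly(A,[np.round(H*16).astype(np.int32)],1,shift=4)
        return 1-(A.astype(bool)&M).sum()/(A.astype(bool)|M).sum()
    b=min((minimize(cost,[g[0],g[1],50*(g[2]+d)],method="Nelder-Mead",options=dict(initial_simplex=np.array([g[0],g[1],50*(g[2]+d)])+np.array([[0,0,0],[8,0,0],[0,8,0],[0,0,6]]))) for d in(-.3,0,.3)),key=lambda r:r.fun)
    return np.round([*b.x[:2],b.x[2]/50],3),round(1-b.fun,3)
def dark(im): 
    im=im.astype(int);return (im.max(2)<75)&(im.max(2)-im.min(2)<22)
E
cat > m.py <<'E'
from h import *
import pickle
p=pickle.load(open("top0.pkl","rb"));im=p["img"].astype(int);d=dark(p["img"])
for n,g,z in(("a",(481,1,0),0),("b",(471,-134,0),0),("c",(434,-330,0.1),6)):print(n,fit(p,d,g,66,44,z,z+36))
hsv=cv2.cvtColor(p["img"],cv2.COLOR_RGB2HSV)
print(hsv[135,[250,300,350,380]],hsv[120,300],hsv[160,300],p["img"][240,388:400].tolist()[::4])
w=(hsv[...,1]<60)&(hsv[...,2]>90)|d
w[:,:445]=0;w[:205]=0
print("trough",fit(p,w,(434,-330,0.1),180,66,0,48))
q=p["img"];save("c0",np.vstack([cv2.resize(q[175:315,300:510],None,fx=3.5,fy=3.5,interpolation=2)]))
save("c1",cv2.resize(q[115:155,225:405],None,fx=4.4,fy=4.4,interpolation=2))
E
python3 m.py
```

```text
a (array([ 4.83606e+02, -4.98300e+00, -1.41000e-01]), np.float64(0.874))
b (array([ 4.72765e+02, -1.35833e+02, -3.19000e-01]), np.float64(0.885))
c (array([ 4.38746e+02, -3.32372e+02,  9.90000e-02]), np.float64(0.816))
[[ 19 162 235]
 [ 19 156 230]
 [ 20 158 238]
 [ 20 155 239]] [ 14 196 208] [ 13 193 218] [[59, 57, 52], [58, 55, 53], [54, 50, 48]]
trough (array([ 4.93086e+02, -3.24156e+02, -3.70000e-02]), np.float64(0.216))
```

View pics/c0.png

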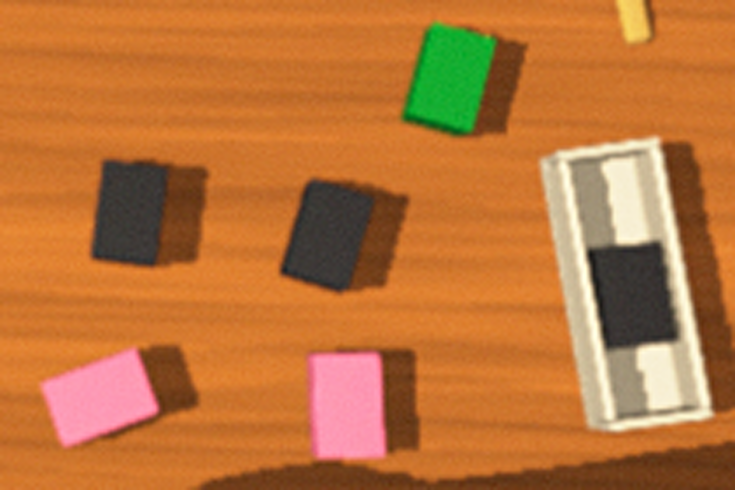

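View pics/c1.png

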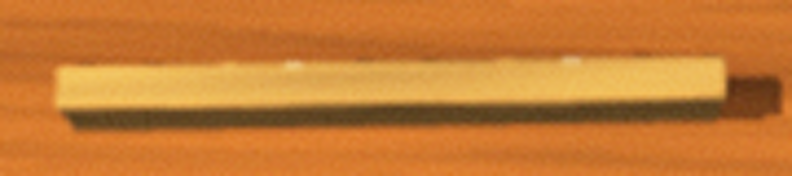

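The crop confirms it: the three dark-grey blocks are the ones meant, and the green and two pink ones are not. The rail's front top edge runs from px (238.0,139.5) to (389.8,137.7).

```bash
python3 - <<'E'
from h import *
import pickle
p=pickle.load(open("top0.pkl","rb"));im=p["img"].astype(int)
d=(im.max(2)<115)&(im.max(2)-im.min(2)<45)
d[:,:330]&=True
for n,g,z in(("a",(481,1,-.14),0),("b",(471,-134,-.3),0),("c",(434,-330,0.1),6)):print(n,fit(p,d,g,66,44,z,z+36))
A=px2w(p,(238,139.5),46);B=px2w(p,(389.8,137.7),46);print(A,B,np.hypot(*(A-B)[:2]),np.arctan2(A[1]-B[1],A[0]-B[0])-np.pi/2)
A=px2w(p,(225+72/4.4,115+129/4.4),0);B=px2w(p,(225+722/4.4,115+120/4.4),0);print(A,B,np.hypot(*(A-B)[:2]))
for uv in((545,157),(590,425),(710,410),(660,140)): print(px2w(p,(300+uv[0]/3.5,175+uv[1]/3.5),48))
print(ctrl.sense())
E
```

```text
a (array([ 4.83994e+02, -4.73700e+00, -9.70000e-02]), np.float64(0.943))
b (array([ 4.72774e+02, -1.36534e+02, -2.81000e-01]), np.float64(0.936))
c (array([ 4.39076e+02, -3.34597e+02,  1.48000e-01]), np.float64(0.898))
[702.52668568 234.5676708   46.        ] [ 715.32923812 -123.62791039   46.        ] 358.4243012613686 0.035726585248320175
[704.00374299 236.28908459   0.        ] [ 717.79318296 -127.2761443     0.        ] 363.8266404657525
[ 524.54214383 -274.54630853   48.        ]
[ 354.48644362 -300.18951085   48.        ]
[ 366.28045688 -375.42870205   48.        ]
[ 537.67221335 -348.70199004   48.        ]
{'time_s': 0.3, 'joints': array([-1.35141308e+00,  3.13116063e-01,  1.49793834e+00, -3.71456290e-06,
        1.33099540e+00, -2.23409666e-01]), 'dq': array([ 0.00035491, -0.00424474, -0.00214677,  0.000928  , -0.00087511,
       -0.00116579]), 'tau': array([-2.81015353e-03, -4.11775982e+01, -2.59562659e+01, -3.02917260e-04,
        2.00997994e-03,  2.68818849e-05]), 'eef_pos': array([ 224.91034688, -474.29893463,  231.09376787]), 'ee_rot': array([-2.28579241e-04,  9.75591627e-01,  2.19592634e-01, -1.34386048e-06]), 'force': array([-0.47720701, -0.24805627,  0.29531347]), 'wrist_torque': array([-0.05254343,  0.01798568,  0.00957132]), 'grip_force': 0.0, 'grip_width': 1.0014230631312266}
```

```bash
cat >> h.py <<'E'
def plan(start,goal,n,claw=-1):
    "rows from (x,y,z,yaw of tool y) to goal, mm/rad -> tool axes, m/rad; z of tool points down"
    s=np.array(start,float);g=np.array(goal,float);c=s.copy()
    for i in range(1,n+1):
        t=s+(g-s)*i/n;d=t-c
        ex=np.array([-np.sin(c[3]),np.cos(c[3])]);ey=np.array([np.cos(c[3]),np.sin(c[3])])
        r=[round(float(ex@d[:2]/1000),4),round(float(ey@d[:2]/1000),4),round(float(-d[2]/1000),4),0,0,round(float(-d[3]),3)]
        c[:2]+=1000*(r[0]*ex+r[1]*ey);c[2]-=1000*r[2];c[3]-=r[5]
        print([claw]+r,end=", ")
    print("\nend",np.round(c,3))
def here():
    s=ctrl.sense();w,x,y,z=s["ee_rot"];a=2*np.arctan2(y,x)-np.pi/2
    return [*s["eef_pos"],(a+np.pi)%(2*np.pi)-np.pi]
E
python3 - <<'E'
from h import *
print(here())
plan(here(),(440,-331.5,160,.15),8)
E
```

```text
[np.float64(224.9103468792287), np.float64(-474.2989346300226), np.float64(231.09376786571923), np.float64(-1.1280025282734152)]
[-1, 0.0319, -0.0046, 0.0089, 0, 0, -0.16], [-1, 0.0323, 0.0005, 0.0089, 0, 0, -0.16], [-1, 0.0318, 0.0057, 0.0089, 0, 0, -0.159], [-1, 0.0304, 0.0106, 0.0088, 0, 0, -0.16], [-1, 0.0284, 0.0154, 0.0089, 0, 0, -0.16], [-1, 0.0256, 0.0197, 0.0089, 0, 0, -0.16], [-1, 0.0221, 0.0235, 0.0089, 0, 0, -0.159], [-1, 0.0181, 0.0267, 0.0089, 0, 0, -0.16], 
end [ 4.40012e+02 -3.31546e+02  1.59994e+02  1.50000e-01]
```

{"fn": "send_rows", "kwargs": {
  "targets": [
    [-1,0.032,-0.005,0.009,0,0,-0.16],
    [-1,0.032,0.0005,0.009,0,0,-0.16],
    [-1,0.032,0.006,0.009,0,0,-0.16],
    [-1,0.03,0.011,0.009,0,0,-0.16],
    [-1,0.028,0.015,0.009,0,0,-0.16],
    [-1,0.026,0.02,0.009,0,0,-0.16],
    [-1,0.022,0.0235,0.009,0,0,-0.16],
    [-1,0.018,0.027,0.009,0,0,-0.16],
    [-1,0,0,0,0,0,0],
    [-1,0,0,0,0,0,0]
  ],
  "squeeze": 50
}}

```text
time_s: 1.55
eef_pos: [439.8, -332.4, 159.5]
ee_rot: [0.0, 0.652, 0.758, -0.0]
force: [-0.3, 1.0, 0.4]
grip_width: 1.001
grip_force: 0.0
```

```bash
python3 - <<'E'
from h import *
import pickle
p=ctrl.capture("wrist");save("w0",p["img"]);pickle.dump(p,open("w0.pkl","wb"));print(here(),ctrl.sense()["force"],ctrl.sense()["time_s"])
im=p["img"].astype(int);d=(im.max(2)<75)&(im.max(2)-im.min(2)<30)
print(w2px(p,(439,-333,42)))
for r in ctrl.boxes_of("block_c",p): print(r)
E
```

```text
[np.float64(439.6627266260003), np.float64(-332.5604054168228), np.float64(159.5772041902436), np.float64(0.14973083886712635)] [0.16104753 0.00173783 0.12062821] 1.6
[319.55974891 196.65631398]
{'extent': [357.9, 1.4, 69.0, 29.9], 'score': 0.74}
{'extent': [228.3, 0.0, 77.2, 16.9], 'score': 0.73}
{'extent': [436.6, 57.2, 96.9, 76.6], 'score': 0.62}
{'extent': [287.0, 167.8, 70.5, 50.4], 'score': 0.55}
```

View pics/w0.png

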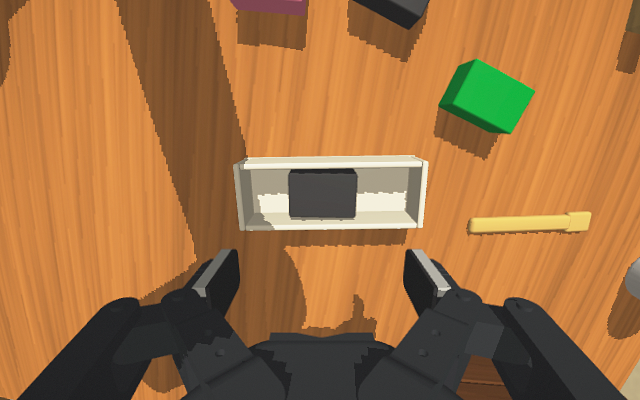

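The wrist view shows block_c in the trough at about px (289–357,168–218). It is lengthwise and parallel to the trough, and both ends are free.

```bash
python3 - <<'E'
from h import *
import pickle
p=pickle.load(open("w0.pkl","rb"));im=p["img"].astype(int)
d=(im.max(2)<105)&(im.max(2)-im.min(2)<30);d[:160]=0;d[235:]=0;d[:,:270]=0;d[:,375:]=0
print(fit(p,d,(439,-333,.15),66,44,6,42))
print(px2w(p,(323,192),42),px2w(p,(357,192),42),px2w(p,(289,192),42))
plan(here(),(443,-331.5,6,.15),6)
E
```

```text
(array([ 4.41278e+02, -3.32006e+02,  1.38000e-01]), np.float64(0.965))
[ 441.57491325 -327.94042024   42.        ] [ 473.7747313  -323.07313099   42.        ] [ 409.37374344 -332.79447437   42.        ]
[-1, 0.0001, 0.0006, 0.0256, 0, 0, -0.0], [-1, 0.0001, 0.0006, 0.0256, 0, 0, -0.0], [-1, 0.0001, 0.0005, 0.0256, 0, 0, -0.0], [-1, 0.0001, 0.0006, 0.0256, 0, 0, -0.0], [-1, 0.0001, 0.0006, 0.0256, 0, 0, -0.0], [-1, 0.0001, 0.0006, 0.0256, 0, 0, -0.0], 
end [ 4.43014e+02 -3.31525e+02  6.03600e+00  1.50000e-01]
```

{"fn": "send_rows", "kwargs": {
  "targets": [
    [-1,0,0.0015,0.035,0,0,0],
    [-1,0,0,0.035,0,0,0],
    [-1,0,0,0.03,0,0,0],
    [-1,0,0,0.03,0,0,0],
    [-1,0,0,0.022,0,0,0],
    [-1,0,0,0,0,0,0],
    [0.5,0,0,0,0,0,0],
    [0.5,0,0,0,0,0,0],
    [0.5,0,0,0,0,0,0],
    [0.5,0,0,0,0,0,0]
  ],
  "squeeze": 50
}}

```text
time_s: 2.9
eef_pos: [442.1, -332.6, 8.8]
ee_rot: [0.001, 0.651, 0.759, -0.0]
force: [-1.9, -0.4, 7.4]
grip_width: 0.766
grip_force: 56.8
```

```bash
python3 - <<'E'
from h import *
h=here();h[2]=139;plan(h,(632,-36,120,.036),8,.5)
E
```

```text
[0.5, 0.0331, 0.0291, 0.0024, 0, 0, 0.014], [0.5, 0.0334, 0.0286, 0.0023, 0, 0, 0.015], [0.5, 0.0339, 0.0281, 0.0024, 0, 0, 0.014], [0.5, 0.0343, 0.0276, 0.0024, 0, 0, 0.015], [0.5, 0.0347, 0.0271, 0.0024, 0, 0, 0.014], [0.5, 0.0351, 0.0266, 0.0023, 0, 0, 0.015], [0.5, 0.0354, 0.0261, 0.0024, 0, 0, 0.014], [0.5, 0.0358, 0.0256, 0.0024, 0, 0, 0.015], 
end [ 6.32026e+02 -3.60360e+01  1.20000e+02  3.60000e-02]
```

{"fn": "send_rows", "kwargs": {
  "targets": [
    [0.5,0,0,-0.02,0,0,0],
    [0.5,0,0,-0.035,0,0,0],
    [0.5,0,0,-0.035,0,0,0],
    [0.5,0,0,-0.02,0,0,0],
    [0.5,0,0,-0.02,0,0,0],
    [0.5,0,0,0,0,0,0],
    [0.5,0.035,0.02,0,0,0,0],
    [0.5,0.035,0.02,0,0,0,0],
    [0.5,0.035,0.02,0,0,0,0],
    [0.5,0.035,0.02,0,0,0,0]
  ]
}}

```text
time_s: 4.15
eef_pos: [499.5, -179.8, 136.4]
ee_rot: [-0.001, 0.651, 0.759, -0.0]
force: [0.5, -0.9, -2.0]
grip_width: 0.762
grip_force: 55.8
```

```bash
python3 - <<'E'
from h import *
plan((499.7,-181,137.5,.15),(632,-36,100,.036),5,.5)
E
```

```text
[0.5, 0.0247, 0.0305, 0.0075, 0, 0, 0.023], [0.5, 0.0254, 0.0299, 0.0075, 0, 0, 0.023], [0.5, 0.0261, 0.0293, 0.0075, 0, 0, 0.022], [0.5, 0.0268, 0.0288, 0.0075, 0, 0, 0.023], [0.5, 0.0274, 0.0281, 0.0075, 0, 0, 0.023], 
end [ 6.31984e+02 -3.59580e+01  1.00000e+02  3.60000e-02]
```

{"fn": "send_rows", "kwargs": {
  "targets": [
    [0.5,0.025,0.0305,0.0075,0,0,0.023],
    [0.5,0.025,0.03,0.0075,0,0,0.023],
    [0.5,0.026,0.0295,0.0075,0,0,0.022],
    [0.5,0.027,0.029,0.0075,0,0,0.023],
    [0.5,0.0275,0.028,0.0075,0,0,0.023],
    [0.5,0,0,0.03,0,0,0],
    [0.5,0,0,0.03,0,0,0],
    [0.5,0,0,0.025,0,0,0],
    [0.5,0,0,0.008,0,0,0],
    [0.5,0,0,0,0,0,0]
  ]
}}

```text
time_s: 5.4
eef_pos: [631.8, -35.8, 6.5]
ee_rot: [-0.0, 0.694, 0.72, -0.0]
force: [-0.4, 0.3, -0.8]
grip_width: 0.763
grip_force: 55.9
```

{"fn": "send_rows", "kwargs": {
  "targets": [
    [0.5,0,0,0.003,0,0,0],
    [0.5,0,0,0,0,0,0],
    [-1,0,0,0,0,0,0],
    [-1,0,0,0,0,0,0],
    [-1,0,0,-0.02,0,0,0],
    [-1,0,0,-0.04,0,0,0],
    [-1,0,0,-0.04,0,0,-0.17],
    [-1,0,0,0,0,0,-0.18],
    [-1,0,0,0,0,0,-0.18],
    [-1,0,0,0,0,0,-0.18]
  ]
}}

```text
time_s: 6.65
eef_pos: [632.2, -35.8, 105.6]
ee_rot: [0.001, 0.397, 0.918, 0.0]
force: [1.2, -0.3, 0.5]
grip_width: 1.001
grip_force: 0.0
```

{"fn": "send_rows", "kwargs": {
  "targets": [
    [-1,0,0,0,0,0,-0.18],
    [-1,0,0,0,0,0,-0.18],
    [-1,0,0,0,0,0,-0.18],
    [-1,0,0,0,0,0,-0.18],
    [-1,0,0,0,0,0,-0.14],
    [-1,0,0,0,0,0,0],
    [-1,0,0,0,0,0,0],
    [-1,0,0,0,0,0,0],
    [-1,0,0,0,0,0,0],
    [-1,0,0,0,0,0,0]
  ]
}}

```text
time_s: 7.9
eef_pos: [631.9, -35.8, 103.8]
ee_rot: [-0.0, -0.018, 1.0, 0.0]
force: [1.0, -0.0, 0.3]
grip_width: 0.999
grip_force: 0.0
```

```bash
python3 - <<'E'
from h import *
import pickle
p=ctrl.capture("wrist");save("w1",p["img"]);pickle.dump(p,open("w1.pkl","wb"));print(np.round(here(),3),ctrl.sense()["time_s"],-np.array(p["R"]).T@p["t"])
im=p["img"].astype(int);d=(im.max(2)<95)&(im.max(2)-im.min(2)<28);d[250:]=0
print(w2px(p,(632,-36,36)),fit(p,d,(632,-36,.036),66,44,0,36))
E
```

```text
[631.939 -35.774 103.793   1.608] 7.95 [561.34182749 -39.49872344 246.9719548 ]
[322.40350863 213.17549699] (array([ 6.33339e+02, -3.47290e+01,  2.60000e-02]), np.float64(0.943))
```

View pics/w1.png

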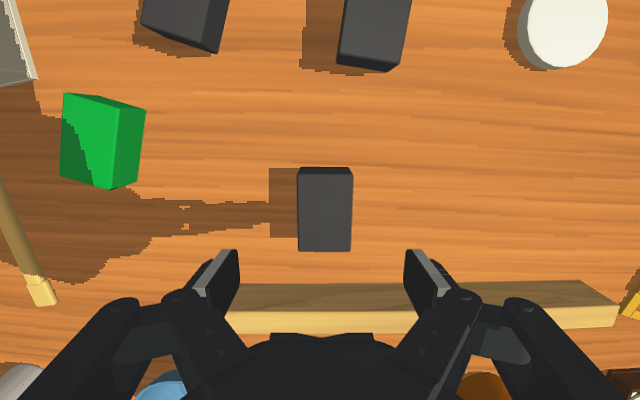

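The wrist view shows block_c standing free at (298–352,167–251). The rail's front face lies below it, with the foot line near row 282 and the top edge near row 308. I measure the rail line from this view.

```bash
python3 - <<'E'
from h import *
import pickle
p=pickle.load(open("w1.pkl","rb"));im=p["img"].astype(float)
F=[];T=[]
for c in list(range(262,400,6))+list(range(470,575,6)):
    g=cv2.GaussianBlur(im[:,c-2:c+3].mean(1),(1,3),0).sum(1);d=np.diff(g)
    f=262+np.argmin(d[262:296]);t=296+np.argmax(d[296:325])
    F.append(px2w(p,(c,f+.5),0)[:2]);T.append(px2w(p,(c,t+.5),46)[:2])
for P in(F,T):
    P=np.array(P);P=P[abs(P[:,0]-np.median(P[:,0]))<12];k=np.polyfit(P[:,1],P[:,0],1);print(len(P),k,np.std(P[:,0]-np.polyval(k,P[:,1])),np.polyval(k,-34),np.polyval(k,54),P[:,1].min(),P[:,1].max())
# right end (world +y end) of the rail: pixel (580,280) foot, (615,306) top
print(px2w(p,(581,281),0),px2w(p,(616,306),46))
im=p["img"];print(im[300,580:630:5].tolist())
E
```

```text
41 [-3.88602076e-02  7.16928631e+02] 1.6738845690325828 718.2498778509791 714.8301795814535 -93.38298404086619 227.87602069149918
37 [-2.04691502e-02  7.16474988e+02] 5.088553367143309 717.1709386211372 715.369653400702 -84.163265473753 186.9925350626065
[7.09703491e+02 2.38838961e+02 2.84217094e-14] [707.52392163 230.89985552  46.        ]
[[131, 105, 63], [129, 103, 62], [128, 102, 62], [128, 101, 62], [126, 100, 61], [123, 97, 61], [111, 91, 57], [214, 135, 67], [214, 137, 68], [113, 83, 38]]
```

{"fn": "send_rows", "kwargs": {
  "targets": [
    [-1,0,0,0.035,0,0,0],
    [-1,0,0,0.035,0,0,0],
    [-1,0,0,0.02,0,0,0],
    [-1,0,0,0.01,0,0,0],
    [0.8,0,0,0,0,0,0],
    [0.8,0,0,0,0,0,0],
    [0.8,0,0,0,0,0,0],
    [0.8,0,0,0,0,0,0],
    [0.8,-0.015,0,0,0,0,0],
    [0.8,-0.015,0,0,0,0,0]
  ]
}}

```text
time_s: 9.2
eef_pos: [662.0, -34.8, 5.2]
ee_rot: [-0.0, -0.019, 1.0, -0.0]
force: [-8.0, -1.1, 9.7]
grip_width: 0.508
grip_force: 53.1
```

{"fn": "send_rows", "kwargs": {
  "targets": [
    [0.8,-0.003,0,-0.001,0,0,0],
    [0.8,-0.003,0,0,0,0,0],
    [0.8,-0.003,0,0,0,0,0],
    [0.8,-0.001,0,0,0,0,0],
    [0.8,-0.001,0,0,0,0,0],
    [0.8,-0.001,0,0,0,0,0],
    [0.8,-0.001,0,0,0,0,0],
    [0.8,0,0,0,0,0,0],
    [0.8,0,0,0,0,0,0],
    [0.8,0,0,0,0,0,0]
  ]
}}

```text
time_s: 10.45
eef_pos: [674.6, -34.2, 5.2]
ee_rot: [-0.0, -0.019, 1.0, -0.0]
force: [-4.1, 0.2, 4.2]
grip_width: 0.505
grip_force: 52.7
```

{"fn": "send_rows", "kwargs": {
  "targets": [
    [0.8,-0.001,0,-0.0005,0,0,0],
    [0.8,-0.001,0,0,0,0,0],
    [0.8,-0.001,0,0,0,0,0],
    [0.8,-0.001,0,0,0,0,0],
    [0.8,0,0,0,0,0,0],
    [0.8,0,0,0,0,0,0],
    [0.8,0,0,0,0,0,0],
    [0.8,0,0,0,0,0,0],
    [0.8,0,0,0,0,0,0],
    [0.8,0,0,0,0,0,0]
  ]
}}

```text
time_s: 11.7
eef_pos: [678.9, -34.0, 5.2]
ee_rot: [-0.0, -0.019, 1.0, 0.0]
force: [-0.1, 0.1, 0.1]
grip_width: 0.506
grip_force: 52.2
```

{"fn": "send_rows", "kwargs": {
  "targets": [
    [0.8,-0.001,0,0,0,0,0],
    [0.8,-0.001,0,0,0,0,0],
    [0.8,-0.001,0,0,0,0,0],
    [0.8,-0.001,0,0,0,0,0],
    [0.8,-0.001,0,0,0,0,0],
    [0.8,-0.001,0,0,0,0,0],
    [0.8,0,0,0,0,0,0],
    [0.8,0,0,0,0,0,0],
    [0.8,0,0,0,0,0,0],
    [0.8,0,0,0,0,0,0]
  ]
}}

```text
time_s: 12.95
eef_pos: [683.1, -33.8, 5.3]
ee_rot: [-0.003, -0.019, 1.0, 0.0]
force: [-13.7, -0.1, 7.7]
grip_width: 0.509
grip_force: 53.0
```

```bash
python3 - <<'E'
from h import *
plan((684,-33.8,105,1.608),(473,-136.5,55,1.29),6)
E
```

```text
[-1, 0.0358, -0.0158, 0.0083, 0, 0, 0.053], [-1, 0.0349, -0.0177, 0.0084, 0, 0, 0.053], [-1, 0.0339, -0.0195, 0.0083, 0, 0, 0.053], [-1, 0.0328, -0.0212, 0.0083, 0, 0, 0.053], [-1, 0.0317, -0.023, 0.0084, 0, 0, 0.053], [-1, 0.0304, -0.0246, 0.0083, 0, 0, 0.053], 
end [ 472.957 -136.484   55.       1.29 ]
```

{"fn": "send_rows", "kwargs": {
  "targets": [
    [0.8,0.001,0,0.0005,0,0,0],
    [0.8,0,0,0,0,0,0],
    [0,0,0,0,0,0,0],
    [-0.5,0,0,0,0,0,0],
    [-0.5,0,0,0,0,0,0],
    [-0.5,0,0,-0.02,0,0,0],
    [-0.5,0,0,-0.04,0,0,0],
    [-1,0,0,-0.04,0,0,0],
    [-1,0,0,0,0,0,0],
    [-1,0,0,0,0,0,0]
  ]
}}

```text
time_s: 14.2
eef_pos: [683.7, -33.8, 105.0]
ee_rot: [-0.0, -0.019, 1.0, 0.0]
force: [-0.3, 0.2, -0.0]
grip_width: 1.0
grip_force: 0.0
```

{"fn": "send_rows", "kwargs": {
  "targets": [
    [-1,0.036,-0.016,0.008,0,0,0.053],
    [-1,0.035,-0.0175,0.008,0,0,0.053],
    [-1,0.034,-0.0195,0.008,0,0,0.053],
    [-1,0.033,-0.021,0.009,0,0,0.053],
    [-1,0.0315,-0.023,0.009,0,0,0.053],
    [-1,0.03,-0.0245,0.008,0,0,0.053],
    [-1,0,0,0.02,0,0,0],
    [-1,0,0,0.02,0,0,0],
    [-1,0,0,0.01,0,0,0],
    [-1,0,0,0,0,0,0]
  ]
}}

```text
time_s: 15.45
eef_pos: [472.5, -136.0, 4.2]
ee_rot: [-0.001, 0.14, 0.99, 0.0]
force: [0.7, -1.4, 0.5]
grip_width: 1.0
grip_force: 0.0
```

{"fn": "send_rows", "kwargs": {
  "targets": [
    [0.8,0,0,0,0,0,0],
    [0.8,0,0,0,0,0,0],
    [0.8,0,0,0,0,0,0],
    [0.8,0,0,0,0,0,0],
    [0.8,0,0,0,0,0,0],
    [0.8,0,0,-0.02,0,0,0],
    [0.8,0,0,-0.04,0,0,0],
    [0.8,0,0,-0.03,0,0,0],
    [0.8,0,0,-0.01,0,0,0],
    [0.8,0,0,0,0,0,0]
  ]
}}

```text
time_s: 16.7
eef_pos: [472.8, -136.3, 104.5]
ee_rot: [-0.0, 0.14, 0.99, 0.0]
force: [0.1, 0.9, -0.8]
grip_width: 0.507
grip_force: 51.1
```

```bash
python3 - <<'E'
from h import *
h=here();print(np.round(h,3));xh=np.array([np.cos(.037),np.sin(.037)])
c=np.array([683.4,-33.8]);yh=np.array([-xh[1],xh[0]]);m=c+88*yh;l=c+176*yh;print(m,l,"pre",m-20*xh,l-20*xh)
g=m-20*xh
plan(h,(*g,h[2],1.608),6,.8)
E
```

```text
[ 472.771 -136.261  104.466    1.29 ]
[680.14474286  54.13977087] [676.88948572 142.07954174] pre [660.1584313  53.3999397] [656.90317416 141.33971057]
[0.8, -0.0212, 0.039, -0.0, 0, 0, -0.053], [0.8, -0.0233, 0.0379, -0.0, 0, 0, -0.053], [0.8, -0.0253, 0.0365, -0.0, 0, 0, -0.053], [0.8, -0.0272, 0.0352, -0.0, 0, 0, -0.053], [0.8, -0.0289, 0.0337, -0.0, 0, 0, -0.053], [0.8, -0.0308, 0.0321, -0.0, 0, 0, -0.053], 
end [660.191  53.42  104.466   1.608]
```

{"fn": "send_rows", "kwargs": {
  "targets": [
    [0.8,-0.021,0.039,0,0,0,-0.053],
    [0.8,-0.0235,0.038,0,0,0,-0.053],
    [0.8,-0.0255,0.0365,0,0,0,-0.053],
    [0.8,-0.027,0.035,0,0,0,-0.053],
    [0.8,-0.029,0.034,0,0,0,-0.053],
    [0.8,-0.031,0.032,0,0,0,-0.053],
    [0.8,0,0,0.035,0,0,0],
    [0.8,0,0,0.035,0,0,0],
    [0.8,0,0,0.02,0,0,0],
    [0.8,0,0,0.0085,0,0,0]
  ]
}}

```text
time_s: 17.95
eef_pos: [659.6, 53.4, 5.4]
ee_rot: [-0.002, -0.019, 1.0, 0.0]
force: [-22.5, 1.1, 41.6]
grip_width: 0.505
grip_force: 56.2
```

{"fn": "send_rows", "kwargs": {
  "targets": [
    [0.8,-0.003,0,0,0,0,0],
    [0.8,-0.003,0,0,0,0,0],
    [0.8,-0.003,0,0,0,0,0],
    [0.8,-0.003,0,0,0,0,0],
    [0.8,-0.001,0,0,0,0,0],
    [0.8,-0.001,0,0,0,0,0],
    [0.8,-0.001,0,0,0,0,0],
    [0.8,-0.001,0,0,0,0,0],
    [0.8,0,0,0,0,0,0],
    [0.8,0,0,0,0,0,0]
  ]
}}

```text
time_s: 19.2
eef_pos: [676.6, 54.0, 6.3]
ee_rot: [-0.0, -0.019, 1.0, 0.0]
force: [-0.2, 0.2, -1.7]
grip_width: 0.511
grip_force: 51.3
```

{"fn": "send_rows", "kwargs": {
  "targets": [
    [0.8,-0.001,0,0,0,0,0],
    [0.8,-0.001,0,0,0,0,0],
    [0.8,-0.001,0,0,0,0,0],
    [0.8,-0.001,0,0,0,0,0],
    [0.8,-0.001,0,0,0,0,0],
    [0.8,0,0,0,0,0,0],
    [0.8,0,0,0,0,0,0],
    [0.8,0,0,0,0,0,0],
    [0.8,0,0,0,0,0,0],
    [0.8,0,0,0,0,0,0]
  ]
}}

```text
time_s: 20.45
eef_pos: [678.5, 54.1, 6.3]
ee_rot: [-0.005, -0.019, 1.0, -0.0]
force: [-23.0, -2.2, 10.8]
grip_width: 0.508
grip_force: 52.8
```

{"fn": "send_rows", "kwargs": {
  "targets": [
    [0.8,0.002,0,0,0,0,0],
    [0.8,0,0,0,0,0,0],
    [0,0,0,0,0,0,0],
    [-0.5,0,0,0,0,0,0],
    [-0.5,0,0,0,0,0,0],
    [-0.5,0,0,-0.02,0,0,0],
    [-0.5,0,0,-0.04,0,0,0],
    [-1,0,0,-0.04,0,0,0],
    [-1,0,0,0,0,0,0],
    [-1,0,0,0,0,0,0]
  ]
}}

```text
time_s: 21.7
eef_pos: [679.5, 54.2, 106.5]
ee_rot: [0.0, -0.019, 1.0, 0.0]
force: [-0.5, -0.6, -1.4]
grip_width: 0.999
grip_force: 0.0
```

```bash
python3 - <<'E'
from h import *
import pickle
h=here();print(np.round(h,3));p=ctrl.capture("wrist");save("w2",p["img"]);pickle.dump(p,open("w2.pkl","wb"))
im=p["img"].astype(int);d=(im.max(2)<95)&(im.max(2)-im.min(2)<28);d[270:]=0
print(fit(p,d,(680,54,.037),66,44,0,36),fit(p,d,(683.5,-34,.037),66,44,0,36))
plan(h,(484,-5,56,1.474),5)
E
```

```text
[679.474  54.18  106.538   1.608]
(array([6.80522e+02, 5.28280e+01, 3.40000e-02]), np.float64(0.967)) (array([ 6.84723e+02, -3.50820e+01,  2.80000e-02]), np.float64(0.87))
[-1, 0.0395, -0.0104, 0.0101, 0, 0, 0.027], [-1, 0.0392, -0.0114, 0.0101, 0, 0, 0.027], [-1, 0.0389, -0.0125, 0.0101, 0, 0, 0.026], [-1, 0.0386, -0.0135, 0.0101, 0, 0, 0.027], [-1, 0.0381, -0.0145, 0.0101, 0, 0, 0.027], 
end [484.041  -4.968  56.038   1.474]
```

View pics/w2.png

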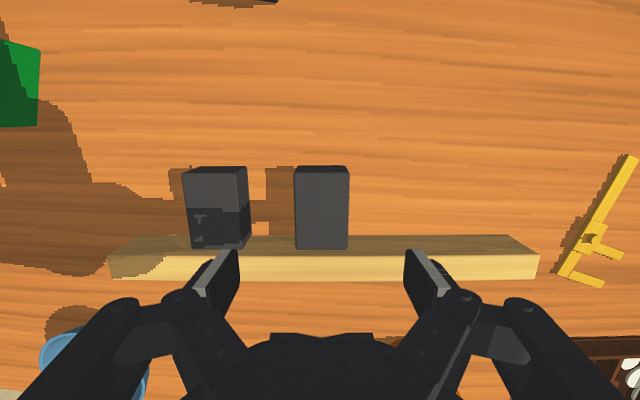

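Blocks c (183–250,166–248) and b (294–350,166–250) both stand against the rail, parallel, with centres 88 mm apart. Next is block_a.

{"fn": "send_rows", "kwargs": {
  "targets": [
    [-1,0.0395,-0.0105,0.01,0,0,0.027],
    [-1,0.039,-0.0115,0.01,0,0,0.027],
    [-1,0.039,-0.0125,0.01,0,0,0.026],
    [-1,0.0385,-0.0135,0.01,0,0,0.027],
    [-1,0.038,-0.0145,0.01,0,0,0.027],
    [-1,0,0,0.02,0,0,0],
    [-1,0,0,0.02,0,0,0],
    [-1,0,0,0.012,0,0,0],
    [-1,0,0,0,0,0,0],
    [-1,0,0,0,0,0,0]
  ]
}}

```text
time_s: 23.0
eef_pos: [484.8, -5.2, 4.7]
ee_rot: [0.0, 0.048, 0.999, -0.0]
force: [-0.5, -0.6, 0.1]
grip_width: 1.001
grip_force: 0.0
```

{"fn": "send_rows", "kwargs": {
  "targets": [
    [0.8,0,0,0,0,0,0],
    [0.8,0,0,0,0,0,0],
    [0.8,0,0,0,0,0,0],
    [0.8,0,0,0,0,0,0],
    [0.8,0,0,0,0,0,0],
    [0.8,0,0,-0.02,0,0,0],
    [0.8,0,0,-0.04,0,0,0],
    [0.8,0,0,-0.03,0,0,0],
    [0.8,0,0,-0.01,0,0,0],
    [0.8,0,0,0,0,0,0]
  ]
}}

```text
time_s: 24.25
eef_pos: [484.4, -5.2, 103.9]
ee_rot: [-0.0, 0.048, 0.999, 0.0]
force: [-0.2, -0.2, -1.8]
grip_width: 0.506
grip_force: 51.0
```

```bash
python3 - <<'E'
from h import *
h=here();print(np.round(h,3))
plan(h,(656.9,141.4,h[2],1.608),5,.8)
E
```

```text
[484.352  -5.181 103.934   1.474]
[0.8, -0.0315, 0.0325, -0.0, 0, 0, -0.027], [0.8, -0.0324, 0.0317, -0.0, 0, 0, -0.027], [0.8, -0.0332, 0.0307, -0.0, 0, 0, -0.026], [0.8, -0.034, 0.0299, -0.0, 0, 0, -0.027], [0.8, -0.0348, 0.029, -0.0, 0, 0, -0.027], 
end [656.859 141.417 103.934   1.608]
```

Lower to about z 6.5 this time, gently.

{"fn": "send_rows", "kwargs": {
  "targets": [
    [0.8,-0.0315,0.0325,0,0,0,-0.027],
    [0.8,-0.0325,0.0315,0,0,0,-0.027],
    [0.8,-0.033,0.031,0,0,0,-0.026],
    [0.8,-0.034,0.03,0,0,0,-0.027],
    [0.8,-0.035,0.029,0,0,0,-0.027],
    [0.8,0,0,0.035,0,0,0],
    [0.8,0,0,0.035,0,0,0],
    [0.8,0,0,0.02,0,0,0],
    [0.8,0,0,0.007,0,0,0],
    [0.8,0,0,0,0,0,0]
  ]
}}

```text
time_s: 25.5
eef_pos: [657.4, 141.5, 7.6]
ee_rot: [0.0, -0.019, 1.0, 0.0]
force: [0.8, -0.2, -1.3]
grip_width: 0.51
grip_force: 51.1
```

{"fn": "send_rows", "kwargs": {
  "targets": [
    [0.8,-0.003,0,0,0,0,0],
    [0.8,-0.003,0,0,0,0,0],
    [0.8,-0.003,0,0,0,0,0],
    [0.8,-0.003,0,0,0,0,0],
    [0.8,-0.001,0,0,0,0,0],
    [0.8,-0.001,0,0,0,0,0],
    [0.8,-0.001,0,0,0,0,0],
    [0.8,-0.001,0,0,0,0,0],
    [0.8,0,0,0,0,0,0],
    [0.8,0,0,0,0,0,0]
  ]
}}

```text
time_s: 26.75
eef_pos: [673.1, 142.2, 7.3]
ee_rot: [-0.0, -0.019, 1.0, 0.0]
force: [-0.8, 0.6, -0.6]
grip_width: 0.505
grip_force: 51.1
```

{"fn": "send_rows", "kwargs": {
  "targets": [
    [0.8,-0.001,0,0.001,0,0,0],
    [0.8,-0.001,0,0.0005,0,0,0],
    [0.8,-0.001,0,0,0,0,0],
    [0.8,-0.001,0,0,0,0,0],
    [0.8,-0.001,0,0,0,0,0],
    [0.8,0,0,0,0,0,0],
    [0.8,0,0,0,0,0,0],
    [0.8,0,0,0,0,0,0],
    [0.8,0,0,0,0,0,0],
    [0.8,0,0,0,0,0,0]
  ]
}}

```text
time_s: 28.0
eef_pos: [675.0, 142.2, 5.7]
ee_rot: [-0.005, -0.019, 1.0, -0.0]
force: [-20.8, -3.6, 10.9]
grip_width: 0.508
grip_force: 52.6
```

Contact is made. Back off the pressure, release, rise and check.

{"fn": "send_rows", "kwargs": {
  "targets": [
    [0.8,0.002,0,0,0,0,0],
    [0.8,0,0,0,0,0,0],
    [0,0,0,0,0,0,0],
    [-0.5,0,0,0,0,0,0],
    [-0.5,0,0,0,0,0,0],
    [-0.5,0,0,-0.02,0,0,0],
    [-0.5,0,0,-0.04,0,0,0],
    [-1,0,0,-0.04,0,0,0],
    [-1,0.03,-0.04,-0.02,0,0,0],
    [-1,0.03,-0.048,-0.02,0,0,0]
  ]
}}

```text
time_s: 29.25
eef_pos: [618.9, 51.6, 148.2]
ee_rot: [0.001, -0.019, 1.0, -0.0]
force: [1.0, -0.6, -0.6]
grip_width: 1.001
grip_force: 0.0
```

```bash
python3 - <<'E'
from h import *
p=ctrl.capture("wrist");save("w3",p["img"]);print(np.round(here(),3))
im=p["img"].astype(int);d=(im.max(2)<95)&(im.max(2)-im.min(2)<28);d[295:]=0
for g in((677,142,.037),(680,54,.037),(683.5,-34,.037)):print(fit(p,d,g,66,44,0,36))
E
```

```text
[617.53   46.073 150.888   1.605]
(array([6.78713e+02, 1.42400e+02, 6.00000e-02]), np.float64(0.848))
(array([6.80798e+02, 5.28500e+01, 3.00000e-02]), np.float64(0.953))
(array([ 6.86132e+02, -3.63200e+01,  2.30000e-02]), np.float64(0.841))
```

View pics/w3.png

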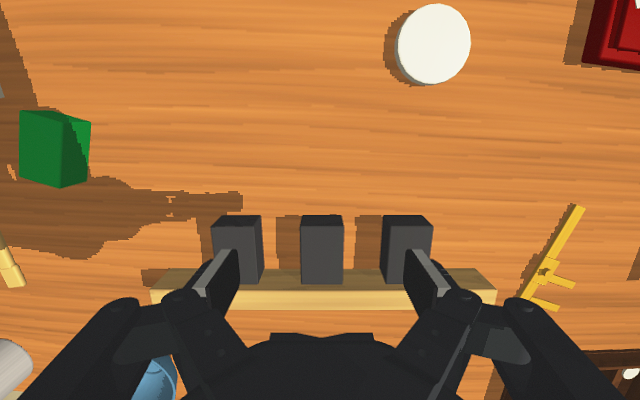

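All three stand at the rail in a row, but the fingers at about (220,265) and (425,265) overlap the outer two. I back away for one clear check.

{"fn": "send_rows", "kwargs": {
  "targets": [
    [-1,0.04,0,-0.01,0,0,0],
    [-1,0.04,0,-0.01,0,0,0],
    [-1,0.02,0,0,0,0,0],
    [-1,0,0,0,0,0,0],
    [-1,0,0,0,0,0,0],
    [-1,0,0,0,0,0,0],
    [-1,0,0,0,0,0,0],
    [-1,0,0,0,0,0,0],
    [-1,0,0,0,0,0,0],
    [-1,0,0,0,0,0,0]
  ]
}}

```text
time_s: 30.55
eef_pos: [519.5, 48.4, 165.8]
ee_rot: [-0.0, -0.019, 1.0, -0.0]
force: [0.0, -0.2, 0.2]
grip_width: 1.002
grip_force: 0.0
```

```bash
python3 - <<'E'
from h import *
for n in("wrist","top"):
    p=ctrl.capture(n);im=p["img"].astype(int);d=(im.max(2)<110)&(im.max(2)-im.min(2)<36)
    print(n)
    for g in((677,142,.037),(680,54,.037),(683.5,-34,.037)):
        r=fit(p,d,g,66,44,0,36);print(r, "far end vs rail-line x:", r[0][0]+33-(717-.037*(r[0][1]+34)))
    save("f_"+n,cv2.resize(p["img"][110:260,150:520],None,fx=2,fy=2,interpolation=2) if n=="top" else p["img"])
E
```

```text
wrist
(array([ 6.33711e+02,  1.77208e+02, -4.15000e-01]), np.float64(0.071)) far end vs rail-line x: -42.47430399999996
(array([634.778, 109.166,  -0.713]), np.float64(0.068)) far end vs rail-line x: -43.92485799999997
(array([ 6.43543e+02, -7.57330e+01,  4.89000e-01]), np.float64(0.071)) far end vs rail-line x: -42.00112100000001
top
(array([ 6.32911e+02,  1.41981e+02, -1.87000e-01]), np.float64(0.195)) far end vs rail-line x: -44.57770300000004
(array([6.82015e+02, 5.46130e+01, 7.10000e-02]), np.float64(0.763)) far end vs rail-line x: 1.2936809999999923
(array([ 6.79491e+02, -3.37750e+01,  3.00000e-02]), np.float64(0.91)) far end vs rail-line x: -4.500675000000001
```

View pics/f_wrist.png

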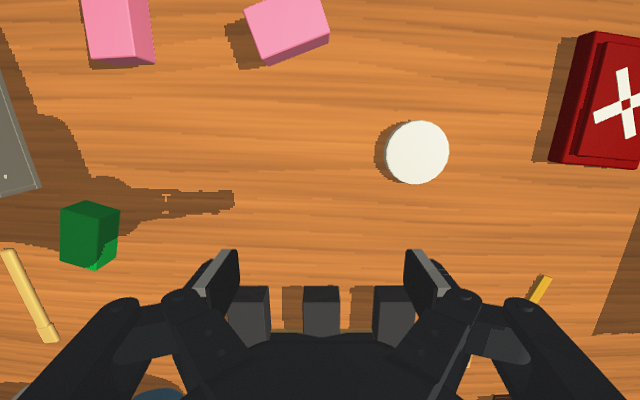

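The gripper hides the row in this view, so I move the arm aside and use the top camera.

{"fn": "send_rows", "kwargs": {
  "targets": [
    [-1,0.03,-0.05,0,0,0,0],
    [-1,0.03,-0.05,0,0,0,0],
    [-1,0.03,-0.05,0,0,0,0],
    [-1,0.03,-0.05,0,0,0,0],
    [-1,0.03,-0.05,0,0,0,0],
    [-1,0.02,-0.05,0,0,0,0],
    [-1,0,-0.04,0,0,0,0],
    [-1,0,0,0,0,0,0],
    [-1,0,0,0,0,0,0],
    [-1,0,0,0,0,0,0]
  ]
}}

```text
time_s: 31.9
eef_pos: [362.4, -296.7, 165.9]
ee_rot: [-0.0, -0.019, 1.0, 0.0]
force: [-1.2, 0.1, -0.0]
grip_width: 1.003
grip_force: 0.0
```

```bash
python3 - <<'E'
from h import *
p=ctrl.capture("top");im=p["img"].astype(int);d=(im.max(2)<115)&(im.max(2)-im.min(2)<36)
for g in((677,142,.037),(680,54,.037),(683.5,-34,.037)):print(fit(p,d,g,66,44,0,36))
save("f2",cv2.resize(p["img"][110:260,220:420],None,fx=4,fy=4,interpolation=2))
E
```

```text
(array([6.74213e+02, 1.41435e+02, 7.90000e-02]), np.float64(0.898))
(array([6.7829e+02, 5.4118e+01, 7.3000e-02]), np.float64(0.916))
(array([ 6.81252e+02, -3.38270e+01,  2.80000e-02]), np.float64(0.918))
```

View pics/f2.png

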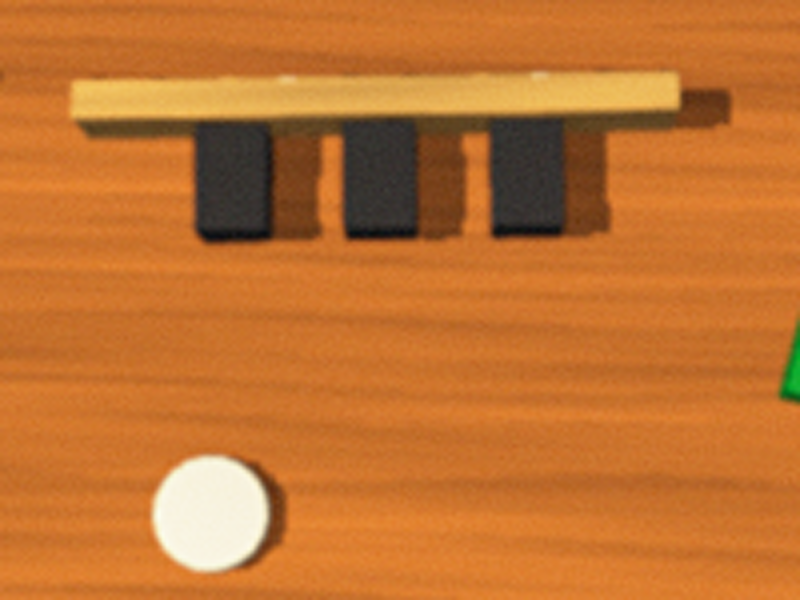

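The enlarged top view shows the three blocks parallel against the rail at crop columns 233, 380 and 528. Spacing is about 88 mm, they lie inside the rail's ends, and the disc and green block have not moved. I hand the job in.

```bash
python3 -c "
from rig import ctrl
print(ctrl.finish_job())"
```

```text
the job is handed in; nothing more can be done
None
```

The job is handed in at about 32 s: the last top view showed all three charcoal blocks flat and square against the rail, centres about 88 mm apart (44 mm gaps) and within its length, and I saw nothing else moved. The hand-in returned no verdict, and lowering block_b pressed it on the bench with about 42 N at the wrist for a moment.

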